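Tap three sample lids home, cleanest first

ROBOT

A 6-joint arm with a two-finger parallel gripper is mounted at the origin on the work surface. World frame = base frame: x ahead of the robot, y to its left, z up, the work surface at z = 0. Lengths are in mm, angles in rad, forces in N, time in s.
With the tool pointing down it reaches from about 350 to 775 mm from the base axis. Payload 7.3 kg.
Tool frame: the origin (TCP) lies on the mounting face of the last link; the fingertips stand 178 mm ahead of it and the grasp point (between the pads) lies 159 mm ahead of it; z points along the fingers, y is the line along which they close (so a half turn about z gives the same grasp; the last joint's range is limited). The gripper opens to 92 mm and grips with 3 to 60 N. Pads are 19 mm wide; open, the fingers measure 130 mm over their backs; the gripper's body (75 mm by 190 mm) begins 47 mm behind the grasp point.
Start: joints at [1.176, 0.342, 1.524, -0, 1.275, -0.146], TCP at [129.254, 508.843, 404.741] pointing down, gripper open.
Joint ranges: [-2.53, 2.53], [-0.77, 2.02], [0.04, 2.7], [-1, 4.14], [0.28, 2.66], [-3.11, 3.11]. Speed limits (rad/s): [2.57, 2.57, 3.14, 3.14, 3.14, 3.14].

INTERFACE

Orientations are given as [roll, pitch, yaw] about the fixed x, y, z axes, in that order (R = Rz(yaw) Ry(pitch) Rx(roll)).
In Python, from cell import readout, cams, env gives the robot as it stands. The module is installed in compiled form; this text tells all that it offers.
- The arm moves only by the tool apply_moves, never from a script. Its argument "plan" is a list of rows, each a list of 6 numbers: the shift along the world's x, y, z in mm, then the turn, a rotation vector about the world's x, y, z in rad. A call has exactly 8 rows; each row is the pose to reach, as a shift and turn from the pose commanded when the call began; what a row does not reach only later rows make up. A row lasts 1/8 s, in which the tool goes at most 62.5 mm and 10.7 degrees, less where a joint would pass 70% of its speed; a pose out of reach is approached as far as the arm can. A call with a gripper value outside its range is refused whole. "grip" is the opening in per cent of the stroke, from 0 (shut) to 100 (fully open), set as the call begins (left out, the last holds). The fingers move at their own pace and stop on an object; "force" is the grip in N (left out, the last holds). Time passes only in rows, so rows that repeat a pose let the fingers close, or fill a call up. It gives the time, the measured TCP pose, the force, the opening and the grip force at its end, in the units of the state.
- readout.sense(): the state, without advancing time (a new reading comes with each control period).
- cams.get_image(name): name is "scene" or "top" or "wrist"; returns (picture, depth): 420x560x3 uint8, red, green, blue; 420x560 float32, mm along the optical axis (not along the pixel's ray), 0 where there is no reading.
- cams.camera_params(name): a dict with "intrinsics" (3x3 intrinsics, pixels), "D" ([k1, k2, p1, p2, k3] as OpenCV has them; the pictures are not rectified), "xyz" and "orientation" of the camera in the world; the wrist camera has in their place "mount" (4x4, takes a point from camera to tool coordinates, whose origin is the TCP and whose axes are the flange's). Camera axes: x right, y up, looking along -z (the intrinsics and any distortion apply to the point x, -y, -z); pixel columns grow to the right and rows downward; lengths in mm; the calibration is good to about 2 mm. A picture is of the moment at which its call begins: read the wrist's pose just before it. camera_params takes no time and is no camera call.
- env.close_job(): hands the job in; it is judged then, once.
Trained networks look in the newest picture that a camera, given by its name, has taken for a name from the list of things; names that differ only in an ending like _2 or _b are one class to them, and where a whole thing is asked for, a point or a joint stands for the part that bears it (a point fixed in the world has none). Each returns a list of dicts, best first, with "conf" (0 to 1); they miss things now and then, are a little off and sometimes report something else, mostly with a low value. They report only what shows in the picture. A call takes as long as a camera call.
- cams.look_for(camera, target): "box" ([left, top, width, height] in pixels, round what is visible of it).
- cams.trace(camera, target): "pixels" (420x560 bool, what is visible of it) and "box" ([left, top, width, height] in pixels, round what is visible of it).
- cams.tip_of(camera, target): "point" ([row, column] in pixels: a listed point, or the origin of a listed thing).
The state is a dict: "clock": time; "q": joint angles; "joint_velocities": joint speeds; "effort": joint torques, N m; "tcp_pos": TCP position; "eef_rot": TCP orientation; "ft_force": force on the tool from outside, world axes, zero at the start; "moment": the same for the moment, N m; "width": finger opening in mm; "grip_force": force on a finger pad.
Only numpy, scipy, OpenCV 4.12 (cv2) and the standard library are available. Lean on these libraries where they do the work, as an engineer would, in place of code of your own. Each camera call takes 0.05 s, during which the arm holds its last target. There are 200 camera calls.

TASK

The push-on lids of three sample containers on the lab bench are still standing proud. Working from the cleanest sample to the dirtiest, tap each lid fully home with a light push of the fingertips: first the low round tub, then the square tub, then the tall round jar. Do not lift, push aside or tip the containers, do not bear down hard on them, and leave everything else on the bench undisturbed.

Things in the scene. Friction and masses are not known exactly. Their poses are not given: they have to be found in the camera images.
- dish_body: Loose low round tub of white plastic with a grey push-on lid, 80 mm across (lid 84 mm, widest 86 mm); with the lid standing fully proud it is 43 mm high, with the lid home 36 mm. Origin at the centre of its underside, z up.
- dish_lid_top (a point): Centre of the flat top face of the low round tub's lid; it goes down with the lid.
- dish_lid (a joint): How far the lid of the low round tub has been pushed down (m): 0 fully proud, 0.007 fully home on its shoulder (a solid stop). It starts at 0 to 0.0015, needs about 3 N to slide, straight down, and stays where it is left.
- square_body: Loose square tub of white plastic with a grey push-on lid, 64 mm by 64 mm (lid 68 mm, widest 70 mm), sides along its x and y axes; with the lid standing fully proud it is 65 mm high, with the lid home 58 mm. Origin at the centre of its underside, z up.
- square_lid_top (a point): Centre of the flat top face of the square tub's lid; it goes down with the lid.
- square_lid (a joint): How far the lid of the square tub has been pushed down (m): 0 fully proud, 0.007 fully home on its shoulder (a solid stop). It starts at 0 to 0.0015, needs about 3 N to slide, straight down, and stays where it is left.
- jar_body: Loose tall round jar of white plastic with a grey push-on lid, 58 mm across (lid 62 mm); with the lid standing fully proud it is 98 mm high, with the lid home 91 mm. Origin at the centre of its underside, z up.
- jar_lid_top (a point): Centre of the flat top face of the tall round jar's lid; it goes down with the lid.
- jar_lid (a joint): How far the lid of the tall round jar has been pushed down (m): 0 fully proud, 0.007 fully home on its shoulder (a solid stop). It starts at 0 to 0.0015, needs about 3 N to slide, straight down, and stays where it is left.
- petri_stack: Bystander, loose: stack of three clear petri dishes, 90 mm across, 48 mm high. Origin at the centre of its underside. Not to be disturbed.
- petri_single: Bystander, loose: one clear petri dish, 90 mm across, 16 mm high. Origin at the centre of its underside. Not to be disturbed.
- marker: Bystander, loose: marker pen lying flat along its x axis, 130 mm long, 15 mm thick. Origin at the centre of its underside. Not to be disturbed.
- vial: Bystander, loose: small glass vial with a white cap, 26 mm across, 47 mm high. Origin at the centre of its underside. Not to be disturbed.
- flask: Bystander, loose: glass conical flask with a stopper, 80 mm across the foot, 132 mm high. Origin at the centre of its underside. Not to be disturbed.
- beaker: Bystander, loose: open glass beaker, 70 mm across, 90 mm high. Origin at the centre of its underside. Not to be disturbed.
- wash_bottle: Bystander, loose: yellow bottle with a white cap, 60 mm across, 140 mm high. Origin at the centre of its underside. Not to be disturbed.

How it is judged (in metres and radians):
On the way, in this order (a step that is already met when the one before it is completed fails the run):
1. the lid of the low round tub is home (value of joint dish_lid above 0.0055 m), for 0.2 s.
2. the lid of the square tub is home (value of joint square_lid above 0.0055 m), for 0.2 s.
3. the lid of the tall round jar is home (value of joint jar_lid above 0.0055 m), for 0.2 s.
At the end, for the whole second after the job is handed in: All three lids are pushed down at least 5.5 mm of their 7 mm; the containers stand upright (within 0.1 rad), at rest, within 30 mm of where they began; every bystander is within 30 mm of where it began (value of joint each of dish_lid, square_lid, jar_lid above 0.0055 m and angle between each of dish_body, square_body, jar_body's own z axis and vertical below 0.1 rad and distance of each of dish_body, square_body, jar_body, petri_stack, petri_single, marker, vial, flask, beaker, wash_bottle from where it was at the start of the episode below 0.03 m and linear speed of each of dish_body, square_body, jar_body below 0.02 m/s); the robot touches nothing.
It fails at once if a container is lifted more than 10 mm, tipped (over 0.3 rad) or shoved more than 30 mm (height (world z) of any of dish_body, square_body, jar_body above 0.01 m or angle between any of dish_body, square_body, jar_body's own z axis and vertical above 0.3 rad or distance of any of dish_body, square_body, jar_body from where it was at the start of the episode above 0.03 m).
It fails at once if a container is pushed hard (over 30 N) (contact force between any of the fingers, the arm and dish_body above 30 N or contact force between any of the fingers, the arm and square_body above 30 N or contact force between any of the fingers, the arm and jar_body above 30 N).
It fails at once if a bystander is moved more than 30 mm or tipped over (distance of any of petri_stack, petri_single, marker, vial, flask, beaker, wash_bottle from where it was at the start of the episode above 0.03 m or angle between any of petri_stack, petri_single, marker, vial, flask, beaker, wash_bottle's own z axis and vertical above 0.4 rad).
It also fails if it takes over 54 s, if anything falls off the work surface, if the arm or the gripper's body presses on something with over 40 N, if the wrist force passes 120 N, or if a joint passes its speed limit or range.

## Working session

There is one attempt and no reset: what is moved stays moved. The work goes in short steps, Python scripts to look and compute and a tool call to move; the robot and the scene stay as the last step left them, time stands still between calls to the robot, and variables do not carry over. Pictures are saved under pics/ and viewed, at most 10 in all, crops included, and the job is handed in when it is done.

Besides the shell and the picture viewer there is one more tool, called as a command line: name --pt "numbers of a row" for each row, then --argument value for the rest. apply_moves: Moves the arm, as the interface text tells. Its arguments: {"type":"object","properties":{"plan":{"type":"array"},"grip":{"type":"number"},"force":{"type":"number"}},"required":["plan"]}

```bash
mkdir -p pics
cat > h.py <<'E'
import numpy as np, cv2
from scipy.spatial.transform import Rotation as R
from cell import readout, cams, env
def pose(name, s=None):
    p=cams.camera_params(name)
    if name=="wrist":
        s=s or readout.sense(); T=np.eye(4); T[:3,:3]=R.from_euler('xyz',s['eef_rot']).as_matrix(); T[:3,3]=s['tcp_pos']
        T=T@np.array(p['mount'])
        return p,T[:3,:3],T[:3,3]
    o=np.array(p['orientation'])
    M=o if o.shape==(3,3) else R.from_euler('xyz',o).as_matrix()
    return p,M,np.array(p['xyz'])
def world(name,rc,d,s=None):  # rc Nx2 (row,col), d depths
    p,M,t=pose(name,s); rc=np.atleast_2d(rc).astype(float)
    u=cv2.undistortPoints(rc[:,None,::-1].copy(),np.array(p['intrinsics'],float),np.array(p['D'],float))[:,0]
    d=np.atleast_1d(d)
    return np.c_[u[:,0]*d,-u[:,1]*d,-d]@M.T+t
E
python3 - <<'E'
from h import *
s=readout.sense(); print(s)
ims=[]
for n in("scene","top"):
    im,d=cams.get_image(n); cv2.imwrite(f'pics/{n}.png',im[:,:,::-1]); p=cams.camera_params(n); print(n,p['xyz'],p['orientation'],(d>0).mean())
    for o in ("dish_body","square_body","jar_body","petri_stack","petri_single","marker","vial","flask","beaker","wash_bottle","dish_lid","square_lid","jar_lid"):
        for r in cams.trace(n,o)[:1]:
            m=r['pixels']&(d>0); rc=np.argwhere(m)
            if len(rc)<5: print(o,r['conf'],r['box'],'nodepth');continue
            w=world(n,rc,d[m]); print(o,round(r['conf'],2),r['box'],len(rc),np.percentile(w,[2,50,98],axis=0).round(0).tolist())
E
```

```text
{'clock': 0.0, 'q': array([ 1.17598297e+00,  3.42726054e-01,  1.52500244e+00,  9.95270413e-06,
        1.27540884e+00, -1.46004670e-01]), 'joint_velocities': array([-0.00025096,  0.00073448,  0.00120011, -0.00074502,  0.00074029,
       -0.00020569]), 'effort': array([ 1.20613977e-04, -4.31247103e+01, -2.44214165e+01,  7.18348590e-02,
        5.60313673e-02, -1.62946899e-04]), 'tcp_pos': array([129.20928153, 508.7157204 , 404.04811512]), 'eef_rot': array([-3.14006579e+00, -2.34146248e-04,  2.89278088e+00]), 'ft_force': array([ 0.45184344, -0.12638755, -0.27602509]), 'moment': array([ 0.02651407, -0.00130217,  0.02379855]), 'grip_force': 0.0, 'width': 91.99381136087973}
scene [1050.82655486  553.62924279 1040.33308736] [ 0.68974519 -0.0051383   2.46312852] 0.9960841836734694
dish_body 0.89 [231.6, 188.3, 30.9, 30.8] 828 [[516.0, -230.0, 8.0], [557.0, -183.0, 42.0], [592.0, -153.0, 46.0]]
square_body 0.57 [344.6, 300.1, 38.9, 40.7] 1364 [[534.0, 206.0, 1.0], [576.0, 250.0, 62.0], [609.0, 282.0, 67.0]]
jar_body 0.89 [280.6, 212.0, 27.5, 46.5] 937 [[510.0, -50.0, 5.0], [547.0, -13.0, 86.
[... 1913 characters left out ...]
654.0, -389.0, 141.0]]
flask 0.64 [184.8, 112.8, 32.9, 45.3] 995 [[714.0, 99.0, 4.0], [739.0, 127.0, 54.0], [772.0, 165.0, 133.0]]
beaker 0.91 [300.2, 110.1, 28.7, 37.0] 894 [[721.0, -164.0, 1.0], [768.0, -135.0, 50.0], [786.0, -103.0, 92.0]]
wash_bottle 0.67 [417.6, 163.6, 39.1, 34.9] 883 [[600.0, -438.0, 10.0], [620.0, -405.0, 92.0], [652.0, -389.0, 141.0]]
dish_lid 0.87 [327.1, 201.4, 29.4, 33.2] 1050 [[511.0, -231.0, 38.0], [549.0, -193.0, 42.0], [587.0, -155.0, 46.0]]
square_lid 0.8 [131.8, 192.6, 35.1, 40.5] 934 [[528.0, 202.0, 50.0], [564.0, 240.0, 65.0], [603.0, 278.0, 69.0]]
jar_lid 0.86 [254.2, 205.9, 23.2, 28.0] 588 [[506.0, -49.0, 94.0], [534.0, -25.0, 97.0], [562.0, 1.0, 101.0]]
```

View pics/top.png

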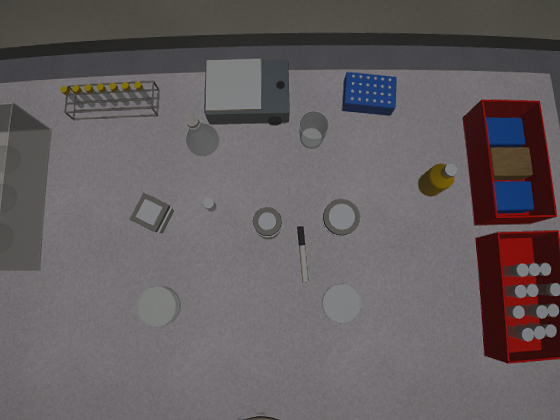

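apply_moves --pt "40 -60 0 0 0 0" --pt "80 -120 0 0 0 0" --pt "120 -180 0 0 0 0" --pt "160 -230 0 0 0 0" --pt "205 -280 0 0 0 0" --pt "250 -330 0 0 0 0" --pt "295 -380 0 0 0 0" --pt "340 -430 0 0 0 0" --grip 0 --force 10

```text
clock: 2.4
tcp_pos: [437.4, 113.7, 405.1]
eef_rot: [3.141, 0.001, 2.892]
ft_force: [-0.4, 1.5, 0.4]
width: 16.4
grip_force: 0.0
```

The top view shows the dish at about (342,218), the jar at (267,222) and the square tub at (152,212), all matching the network positions.

apply_moves --pt "10 -40 0 0 0 0" --pt "25 -80 0 0 0 0" --pt "40 -120 0 0 0 0" --pt "55 -160 0 0 0 0" --pt "70 -200 0 0 0 0" --pt "85 -240 0 0 0 0" --pt "85 -240 0 0 0 0" --pt "85 -240 0 0 0 0"

```text
clock: 3.4
tcp_pos: [521.1, -124.2, 404.5]
eef_rot: [3.141, -0.001, 2.892]
ft_force: [0.2, 0.3, -0.2]
width: 0.6
grip_force: 0.0
```

```bash
cat > lk.py <<'E'
from h import *; import sys
o,top=sys.argv[1],float(sys.argv[2])
s=readout.sense(); im,d=cams.get_image("wrist"); cv2.imwrite(f'pics/w_{o}_{s["clock"]:.1f}.png',im[:,:,::-1])
print(s['tcp_pos'],s['eef_rot'],s['width'],s['ft_force'])
for r in cams.trace("wrist",o)[:2]:
    m=r['pixels']&(d>0); w=world("wrist",np.argwhere(m),d[m],s)
    z=np.percentile(w[:,2],[2,50,98]); k=w[abs(w[:,2]-top)<6]
    print(o,r['conf'],r['box'],z.round(1),'mid',((k.min(0)+k.max(0))/2).round(1),'mean',k.mean(0).round(1),'med z',np.median(k[:,2]).round(1),'shift',(np.median(k,0)-s['tcp_pos']).round(1))
E
python3 lk.py dish_lid 42
```

```text
[ 521.10865021 -124.16841447  404.50618456] [ 3.14102126e+00 -8.82555263e-04  2.89244300e+00] 0.6055725528427526 [ 0.17698382  0.28001741 -0.16410161]
dish_lid 0.95 [199.2, 192.1, 68.9, 55.1] [32.8 41.9 43.5] mid [ 545.5 -192.8   40.3] mean [ 544.3 -190.8   41.9] med z 42.0 shift [  23.4  -65.8 -362.5]
```

apply_moves --pt "12 -34 0 0 0 0" --pt "25 -67 0 0 0 0" --pt "25 -67 -40 0 0 0" --pt "25 -67 -80 0 0 0" --pt "25 -67 -120 0 0 0" --pt "25 -67 -160 0 0 0" --pt "25 -67 -170 0 0 0" --pt "25 -67 -170 0 0 0"

```text
clock: 4.5
tcp_pos: [546.6, -191.0, 235.2]
eef_rot: [3.141, 0.0, 2.894]
ft_force: [0.6, 0.2, 0.4]
width: 0.7
grip_force: 0.0
```

apply_moves --pt "0 0 -8 0 0 0" --pt "0 0 -13 0 0 0" --pt "0 0 -15 0 0 0" --pt "0 0 -16 0 0 0" --pt "0 0 -17 0 0 0" --pt "0 0 -18 0 0 0" --pt "0 0 -19 0 0 0" --pt "0 0 -19 0 0 0"

```text
clock: 5.5
tcp_pos: [546.4, -191.5, 215.7]
eef_rot: [3.142, 0.0, 2.893]
ft_force: [-1.0, 0.0, 2.5]
width: 0.7
grip_force: 1.0
```

apply_moves --pt "0 0 -0.2 0 0 0" --pt "0 0 -0.4 0 0 0" --pt "0 0 -0.6 0 0 0" --pt "0 0 -0.8 0 0 0" --pt "0 0 -1 0 0 0" --pt "0 0 -1.2 0 0 0" --pt "0 0 -1.2 0 0 0" --pt "0 0 -1.2 0 0 0"

```text
clock: 6.5
tcp_pos: [546.4, -191.5, 214.5]
eef_rot: [3.142, 0.0, 2.893]
ft_force: [0.3, 0.5, 2.4]
width: 0.5
grip_force: 1.2
```

apply_moves --pt "0 0 -0.1 0 0 0" --pt "0 0 -0.2 0 0 0" --pt "0 0 -0.3 0 0 0" --pt "0 0 -0.4 0 0 0" --pt "0 0 -0.5 0 0 0" --pt "0 0 -0.6 0 0 0" --pt "0 0 -0.6 0 0 0" --pt "0 0 -0.6 0 0 0"

```text
clock: 7.5
tcp_pos: [546.4, -191.5, 214.3]
eef_rot: [3.142, 0.0, 2.893]
ft_force: [-2.3, 0.5, 6.4]
width: 0.3
grip_force: 2.9
```

apply_moves --pt "0 0 10 0 0 0" --pt "0 0 60 0 0 0" --pt "0 0 115 0 0 0" --pt "0 0 165 0 0 0" --pt "0 0 190 0 0 0" --pt "0 40 190 0 0 0" --pt "0 80 190 0 0 0" --pt "0 120 190 0 0 0"

```text
clock: 8.5
tcp_pos: [546.0, -70.3, 404.2]
eef_rot: [3.141, -0.0, 2.892]
ft_force: [0.6, 0.3, -0.3]
width: 0.4
grip_force: 0.0
```

```bash
python3 lk.py dish_lid 36;python3 lk.py jar_lid 97
```

```text
[545.9956365  -70.31775702 404.18145824] [ 3.14132087e+00 -1.67030690e-04  2.89231754e+00] 0.3758862920015391 [ 0.64939859  0.27208712 -0.32094675]
dish_lid 0.79 [153.3, 179.9, 71.6, 66.3] [27.7 36.2 37.9] mid [ 550.4 -192.9   34.5] mean [ 549.4 -191.7   36.1] med z 36.2 shift [   3.1 -121.1 -368. ]
dish_lid 0.57 [433.6, 262.2, 64.3, 69.6] [  0.5  66.6 292.4] mid [759.7 105.2  36. ] mean [757.1 104.3  36.6] med z 36.9 shift [ 210.3  174.5 -367.3]
[545.95332354 -68.1923488  404.26517251] [ 3.14023395e+00 -7.75847963e-04  2.89644825e+00] 0.28295871428855524 [-0.51433607 -0.35520392  0.27879524]
jar_lid 0.93 [292.1, 147.1, 58.0, 61.2] [91.3 97.  98.7] mid [535.7 -25.5  95.3] mean [534.6 -25.3  97. ] med z 97.0 shift [ -11.7   42.9 -307.2]
```

apply_moves --pt "0 30 0 0 0 0" --pt "0 65 0 0 0 0" --pt "0 100 0 0 0 0" --pt "0 135 0 0 0 0" --pt "0 170 0 0 0 0" --pt "0 205 0 0 0 0" --pt "0 240 0 0 0 0" --pt "0 240 0 0 0 0"

```text
clock: 9.7
tcp_pos: [546.6, 169.4, 403.7]
eef_rot: [3.141, -0.0, 2.894]
ft_force: [-0.6, 0.0, -0.5]
width: 0.6
grip_force: 0.0
```

```bash
python3 lk.py square_lid 64
```

```text
[546.56278509 169.35437503 403.72313921] [ 3.14148395e+00 -2.20752297e-04  2.89443957e+00] 0.6379395243574713 [-0.56751938  0.01378654 -0.46005409]
square_lid 0.87 [313.8, 156.3, 70.2, 73.1] [53.5 64.7 66.3] mid [566.3 240.5  62.7] mean [564.8 240.6  64.6] med z 64.7 shift [  18.    71.1 -339. ]
```

apply_moves --pt "10 35 0 0 0 0" --pt "19 71 0 0 0 0" --pt "19 71 -40 0 0 0" --pt "19 71 -80 0 0 0" --pt "19 71 -120 0 0 0" --pt "19 71 -145 0 0 0" --pt "19 71 -148 0 0 0" --pt "19 71 -148 0 0 0"

```text
clock: 10.8
tcp_pos: [566.0, 238.7, 256.8]
eef_rot: [3.141, 0.001, 2.892]
ft_force: [0.4, 0.6, 0.2]
width: 0.3
grip_force: 0.0
```

apply_moves --pt "0 0 -8 0 0 0" --pt "0 0 -12 0 0 0" --pt "0 0 -14 0 0 0" --pt "0 0 -15 0 0 0" --pt "0 0 -16 0 0 0" --pt "0 0 -17 0 0 0" --pt "0 0 -18 0 0 0" --pt "0 0 -18.5 0 0 0"

```text
clock: 11.8
tcp_pos: [565.3, 239.5, 237.4]
eef_rot: [3.142, -0.0, 2.893]
ft_force: [-0.9, -0.5, 3.6]
width: 0.4
grip_force: 1.4
```

apply_moves --pt "0 0 -0.2 0 0 0" --pt "0 0 -0.4 0 0 0" --pt "0 0 -0.6 0 0 0" --pt "0 0 -0.8 0 0 0" --pt "0 0 -1 0 0 0" --pt "0 0 -1.2 0 0 0" --pt "0 0 -1.2 0 0 0" --pt "0 0 -1.2 0 0 0"

```text
clock: 12.8
tcp_pos: [565.3, 239.5, 236.3]
eef_rot: [3.141, 0.0, 2.893]
ft_force: [-1.1, -1.5, 4.3]
width: 0.6
grip_force: 1.9
```

apply_moves --pt "0 0 -0.1 0 0 0" --pt "0 0 -0.2 0 0 0" --pt "0 0 -0.3 0 0 0" --pt "0 0 -0.4 0 0 0" --pt "0 0 -0.5 0 0 0" --pt "0 0 -0.6 0 0 0" --pt "0 0 -0.6 0 0 0" --pt "0 0 -0.6 0 0 0"

```text
clock: 13.8
tcp_pos: [565.3, 239.5, 236.3]
eef_rot: [3.141, 0.0, 2.893]
ft_force: [-3.5, -2.3, 7.6]
width: 0.5
grip_force: 3.9
```

apply_moves --pt "0 0 10 0 0 0" --pt "0 0 60 0 0 0" --pt "0 0 115 0 0 0" --pt "0 0 165 0 0 0" --pt "0 -10 168 0 0 0" --pt "0 -50 168 0 0 0" --pt "0 -80 168 0 0 0" --pt "0 -80 168 0 0 0"

```text
clock: 14.8
tcp_pos: [565.5, 157.6, 402.9]
eef_rot: [-3.141, -0.001, 2.89]
ft_force: [-0.2, 0.3, 0.2]
width: 0.0
grip_force: 0.0
```

```bash
python3 lk.py square_lid 58
```

```text
[565.48764044 157.63404072 402.913222  ] [-3.14104845e+00 -8.72315120e-04  2.88994894e+00] 0.011431955801826526 [-0.17689694  0.31286646  0.15833764]
square_lid 0.67 [319.6, 140.4, 73.1, 71.6] [50.9 58.2 60. ] mid [566.  241.2  56.5] mean [565.  240.5  58.2] med z 58.3 shift [  -0.9   82.6 -344.7]
```

apply_moves --pt "-5 -30 0 0 0 0" --pt "-10 -60 0 0 0 0" --pt "-15 -90 0 0 0 0" --pt "-20 -120 0 0 0 0" --pt "-25 -150 0 0 0 0" --pt "-30 -184 0 0 0 0" --pt "-30 -184 0 0 0 0" --pt "-30 -184 0 0 0 0"

```text
clock: 15.9
tcp_pos: [535.6, -23.6, 403.4]
eef_rot: [3.141, -0.0, 2.893]
ft_force: [0.3, 0.0, 0.6]
width: 0.5
grip_force: 0.0
```

Square lid is home. The jar top is at 97, so I'll take the tip to 110 (TCP 288).

apply_moves --pt "0 -1 -40 0 0 0" --pt "0 -1 -80 0 0 0" --pt "0 -1 -105 0 0 0" --pt "0 -1 -112 0 0 0" --pt "0 -1 -115 0 0 0" --pt "0 -1 -115 0 0 0" --pt "0 -1 -115 0 0 0" --pt "0 -1 -115 0 0 0"

```text
clock: 16.9
tcp_pos: [535.4, -25.5, 289.3]
eef_rot: [3.141, 0.001, 2.893]
ft_force: [0.2, 0.3, -1.2]
width: 0.3
grip_force: 0.0
```

Tip at about 111; the stop is at 91.

apply_moves --pt "0 0 -8 0 0 0" --pt "0 0 -11 0 0 0" --pt "0 0 -13 0 0 0" --pt "0 0 -14.2 0 0 0" --pt "0 0 -15.4 0 0 0" --pt "0 0 -16.6 0 0 0" --pt "0 0 -17.8 0 0 0" --pt "0 0 -18.5 0 0 0"

```text
clock: 17.9
tcp_pos: [535.3, -25.5, 270.1]
eef_rot: [3.141, -0.0, 2.893]
ft_force: [-2.4, -0.1, 3.2]
width: 0.4
grip_force: 1.4
```

apply_moves --pt "0 0 -0.2 0 0 0" --pt "0 0 -0.4 0 0 0" --pt "0 0 -0.6 0 0 0" --pt "0 0 -0.8 0 0 0" --pt "0 0 -1 0 0 0" --pt "0 0 -1.2 0 0 0" --pt "0 0 -1.2 0 0 0" --pt "0 0 -1.2 0 0 0"

```text
clock: 18.9
tcp_pos: [535.4, -25.5, 269.3]
eef_rot: [3.141, 0.0, 2.893]
ft_force: [-2.0, 0.2, 5.7]
width: 0.6
grip_force: 2.9
```

apply_moves --pt "0 0 -0.1 0 0 0" --pt "0 0 -0.2 0 0 0" --pt "0 0 -0.3 0 0 0" --pt "0 0 -0.4 0 0 0" --pt "0 0 -0.4 0 0 0" --pt "0 0 -0.4 0 0 0" --pt "0 0 -0.4 0 0 0" --pt "0 0 -0.4 0 0 0"

```text
clock: 19.9
tcp_pos: [535.4, -25.5, 269.3]
eef_rot: [3.141, 0.001, 2.893]
ft_force: [-3.8, -0.3, 8.7]
width: 0.4
grip_force: 4.3
```

apply_moves --pt "0 0 10 0 0 0" --pt "0 0 50 0 0 0" --pt "0 0 90 0 0 0" --pt "0 0 130 0 0 0" --pt "0 30 135 0 0 0" --pt "0 60 135 0 0 0" --pt "0 60 135 0 0 0" --pt "0 60 135 0 0 0"

```text
clock: 20.9
tcp_pos: [535.4, 34.1, 403.5]
eef_rot: [-3.141, 0.0, 2.893]
ft_force: [0.8, -0.1, -0.8]
width: 0.6
grip_force: 0.0
```

```bash
python3 lk.py jar_lid 91
```

```text
[535.42557799  34.13291386 403.53169727] [-3.14128132e+00  1.91312174e-04  2.89307569e+00] 0.5669640797775662 [ 0.76423733 -0.07094343 -0.7915308 ]
jar_lid 0.67 [197.5, 182.5, 59.1, 57.3] [83.7 91.  92.6] mid [535.5 -24.4  89.2] mean [534.5 -23.8  91. ] med z 91.1 shift [  -1.1  -57.8 -312.5]
```

```bash
python3 -c "
from cell import env
print(env.close_job())"
```

```text
the job is handed in; nothing more can be done
None
```

I pushed all three lids home in order (low round tub, square tub, tall round jar); camera heights afterwards were 36, 58 and 91 mm, wrist force readings stayed under 10 N, and I handed the job in at about 21 s (no verdict was returned).

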